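# Pack the Morse key and stack the kit totes

### The job

Pack the practice kit away after the radio class: lay the Morse key flat on its base in the empty tote that stands on the table. Then take the other tote (the one with plug adapters in foam) off the sloping stand and set it on top, turned to the facing in which these totes stack, so that it stands level on the lower tote's ledges instead of nesting down onto the key. Set both things down rather than dropping them, leave the lower tote upright on the table, and do not disturb the microphone, the white parts box or the highlighter.

Things in the scene. Friction and masses are not known exactly. Their poses are not given: they have to be found in the camera images.
- key_center (a point): Centre of the loose straight Morse key, 24 mm above its underside; x along the key (knob at -x), z up. Black base 84 x 44 x 12 mm; on its middle stands a steel bearing frame 24 mm wide (y), 22 mm long (x), 12 to 44 mm above the underside: grip its flat sides, fingers closing along y. Brass lever, black knob, 47 mm tall in all, rigid, about 0.28 kg.
- lower_center (a point): Centre of the lower tote: empty grey stack-nest tote, loose on the table, any facing; 40 mm above its underside. x points to its ORANGE end (other end grey), z up. Outside 228 (x) x 160 (y) x 80 mm. Rim band 10 mm wide, 14 mm tall round the mouth of 208 x 140 mm. Walls 3 mm, drafted: base 198 x 130 mm outside, floor 3 mm thick. About 0.28 kg.
- lower_ledge (a point): Point in the lower tote's middle at ledge height, 70 mm above its underside, 10 mm below the rim; axes as lower_center. Each long wall has two hollow inward columns, at x = +72 and -36 mm, 20 mm wide at the top, 30 at the floor; flat tops (the ledges) reach in to |y| = 54 mm, feet to |y| = 47 mm. The key lies between them, long side along x.
- upper_center (a point): Centre of the upper tote, loose, same make, sizes and axes; 40 mm above its underside; x to its ORANGE end, z square to its floor. Starts on the stand, tipped 28 degrees, orange end uphill. Foam with plug adapters fixed in it, 84 mm wide, up to 35 mm above the underside. About 0.32 kg, centre of mass near the middle. Its base enters the lower rim with 4 mm play.
- upper_orange (a point): Middle of the top of the upper tote's orange end rim, 109 mm out from its centre. Orange end over orange end nests: columns slip into the upper tote's outside channels and it sinks to 30 mm above the lower underside. Turned half round, orange over grey, its base lands on the ledges: stacked, underside 70 mm above the lower underside.
- upper_rim (a point): Top of the upper tote's rim at the middle of the long wall on its +y side, 40 mm above its centre and 75 mm out; axes as upper_center. Rim band 10 mm wide, 14 mm tall: pinch it square to the rim, one finger inside, one outside; on either long wall at x = -10 to +45 mm (elsewhere fingers hit the ledges, 10 mm down), or at the middle of an end wall.
- stand: Fixed white sloping stand under the upper tote. Origin on the table under the middle of its 226 x 146 mm tray; front (low side, with lip) faces its -x, tray rises to +x at 28 degrees, 64 mm above the table at mid-tray. Lip 15 mm and side cheeks 8 mm above the tray: lift the tote 20 mm or more square to the tray before moving it away. Nothing stands over it.
- desk_mic: Bystander: black desk microphone with a gooseneck, base 100 x 64 mm, 195 mm tall; origin under its base.
- parts_box: Bystander: open white box of small parts, 80 x 100 x 34 mm; origin under its middle.
- highlighter: Bystander: yellow highlighter pen with green cap, 120 x 15 x 13 mm, lying along its x; origin under its middle.

How it is judged:
By the outcome, as a careful person would: the job done as asked, in the order asked, and still so for the second after the job is handed in, with the robot touching nothing.
It also fails if it takes over 58 s, if anything falls off the work surface, if the arm or the gripper's body presses on something with over 40 N, if the wrist force passes 120 N, or if a joint passes its speed limit or range.

### The arm

A 6-joint arm with a two-finger parallel gripper is mounted at the origin on the work surface. World frame = base frame: x ahead of the robot, y to its left, z up, the work surface at z = 0. Lengths are in m, angles in rad, forces in N, time in s.
With the tool pointing down it reaches from about 0.275 to 0.725 m from the base axis. Payload 15.9 kg.
Tool frame: the origin (TCP) lies where the fingers leave the gripper's body, on its centre line; the fingertips stand 73 mm ahead of it and the grasp point (between the pads) lies 54 mm ahead of it; x points along the fingers, y is the direction in which the jaws open and shut, and the axes are right-handed (so a half turn about x gives the same grasp; the last joint's range is limited). The gripper opens to 85 mm and grips with 20 to 120 N. Pads are 22 mm wide; open, the fingers measure 114 mm over their backs; the gripper's body (76 mm by 85 mm) begins 54 mm behind the grasp point. The pads swing forward as they close: fully open they stand 13 mm farther back than shut.
Start: joints at [1.232, 0.213, -0.034, 1.323, 0, 1.571], TCP at [0.166, 0.472, 0.304] pointing down, gripper open.
Joint ranges: [-2.98, 2.98], [-0.74, 1.72], [-1.14, 1.35], [-2.1, 2.04], [-1.57, 1.44], [-3.14, 3.14]. Speed limits (rad/s): [1.89, 1.89, 2.39, 2.57, 3.14, 3.14].

### API

Orientations are given as a unit quaternion [x, y, z, w].
In Python, from cell import bot gives the robot as it stands.
- The arm moves only by the tool play_rows, never from a script. Its argument "motion" is text: rows parted by semicolons, each of 5 numbers parted by spaces: the shift along the tool's x, y, z in mm, then the turn about the tool's x in degrees, then the opening, from 0 (shut) to 1 (fully open). A call has 1 to 5 rows; each row shifts and turns the commanded pose from where the row before left it, along the tool's axes as they then stand; what a row does not reach is not made up. A row lasts 1/12 s, in which the tool goes at most 41.7 mm and 7.16 degrees, less where a joint would pass 70% of its speed; a pose out of reach is approached as far as the arm can. A call with a gripper value outside its range is refused whole. The fingers move at their own pace and stop on an object; the grip force is fixed at half the most. Time passes only in rows, so rows that do not move let the fingers close. It gives the time, the measured TCP pose, the force and the opening at its end, in the units of the state.
- bot.state(): the state, without advancing time (a new reading comes with each control period).
- bot.grab_frame(name): name is "scene" or "top" or "wrist"; returns the picture (420x560x3 uint8, red, green, blue); there is no depth.
- bot.camera_model(name): a dict with "mtx" (3x3 intrinsics, pixels), "world_to_cam" (4x4, takes a point from world to camera coordinates); the wrist camera has in their place "hand_eye" (4x4, takes a point from camera to tool coordinates, whose origin is the TCP and whose axes are the tool frame's). Camera axes: x right, y up, looking along -z (the intrinsics and any distortion apply to the point x, -y, -z); pixel columns grow to the right and rows downward; lengths in m; the calibration is good to about 2 mm. A picture is of the moment at which its call begins: read the wrist's pose just before it. camera_model takes no time and is no camera call.
- bot.job_done(): hands the job in, once; it reports no verdict.
Trained networks look in the newest picture that a camera, given by its name, has taken for a name from the list of things; names that differ only in an ending like _2 or _b are one class to them, and where a whole thing is asked for, a point or a joint stands for the part that bears it (a point fixed in the world has none). Each returns a list of dicts, best first, with "conf" (0 to 1); they miss things now and then, are a little off and sometimes report something else, mostly with a low value. They report only what shows in the picture. A call takes as long as a camera call.
- bot.search_frame(camera, target): "position" ([row, column] in pixels, amid what is visible of it).
The state is a dict: "clock": time; "joints": joint angles; "qvel": joint speeds; "joint_torque": joint torques, N m; "position": TCP position; "ee_rot": TCP orientation; "force": force on the tool from outside, world axes, zero at the start; "wrist_torque": the same for the moment, N m; "width": finger opening in m.
Only numpy, scipy, OpenCV 4.12 (cv2) and the standard library are available. Lean on these libraries where they do the work, as an engineer would, in place of code of your own. Each camera call takes 0.05 s, during which the arm holds its last target. There are 200 camera calls.

## Working session

There is one attempt and no reset: what is moved stays moved. The work goes in short steps, Python scripts to look and compute and a tool call to move; the robot and the scene stay as the last step left them, time stands still between calls to the robot, and variables do not carry over. Pictures are saved under pics/ and viewed, about 8 in all and at most 12, crops included, and the job is handed in when it is done.

Besides the shell and the picture viewer there is one more tool, called after "Emit:" in YAML: its name, and indented under it one key for each argument. play_rows: Moves the arm, as the interface text tells. Its arguments: {"type":"object","properties":{"motion":{"type":"string"}},"required":["motion"]}

```bash
mkdir -p pics; ls; cat > h.py <<'E'
import numpy as np, cv2
from cell import bot
from scipy.spatial.transform import Rotation as R
def ray(cam,rc):
    m=bot.camera_model(cam);K=np.array(m['mtx']);T=np.array(m['world_to_cam'])
    d=np.array(m.get('dist',m.get('distortion',np.zeros(5))),float)
    p=cv2.undistortPoints(np.array([[[rc[1],rc[0]]]],float),K,d)[0,0]
    v=np.array([p[0],-p[1],-1]);Ri=T[:3,:3].T
    return -Ri@T[:3,3],Ri@v
def atz(cam,rc,z):
    o,v=ray(cam,rc);return o+v*(z-o[2])/v[2]
def tri(a,b):
    (o1,v1),(o2,v2)=a,b
    s=np.linalg.lstsq(np.c_[v1,-v2],o2-o1,rcond=None)[0]
    p,q=o1+v1*s[0],o2+v2*s[1];return (p+q)/2,np.linalg.norm(p-q)
E
python3 - <<'E'
from h import *
np.set_printoptions(precision=3,suppress=True)
for c in ('scene','top'):
    im=bot.grab_frame(c);cv2.imwrite(f'pics/{c}0.png',cv2.resize(im[:,:,::-1],(784,588),interpolation=cv2.INTER_CUBIC))
    print(c,bot.camera_model(c))
D={}
for n in ['key_center','lower_center','lower_ledge','upper_center','upper_orange','upper_rim','stand','desk_mic','parts_box','highlighter']:
    for c in ('scene','top'):
        r=bot.search_frame(c,n)[:2];D[n,c]=r
        print(n,c,[(np.round(x['position'],1),round(x['conf'],2)) for x in r])
    if D[n,'scene'] and D[n,'top']:print('  tri',*tri(ray('scene',D[n,'scene'][0]['position']),ray('top',D[n,'top'][0]['position'])))
print(bot.state())
E
```

```text
pics
scene {'mtx': array([[503.032,   0.   , 287.244],
       [  0.   , 503.032, 214.514],
       [  0.   ,   0.   ,   1.   ]]), 'world_to_cam': array([[-0.5  ,  0.866,  0.006,  0.298],
       [-0.733, -0.427,  0.53 ,  0.397],
       [ 0.461,  0.261,  0.848, -1.699],
       [ 0.   ,  0.   ,  0.   ,  1.   ]])}
top {'mtx': array([[438.13 ,   0.   , 281.386],
       [  0.   , 438.13 , 215.979],
       [  0.   ,   0.   ,   1.   ]]), 'world_to_cam': array([[-0.012, -1.   ,  0.009,  0.029],
       [ 0.988, -0.01 ,  0.155, -0.627],
       [-0.155,  0.011,  0.988, -0.877],
       [ 0.   ,  0.   ,  0.   ,  1.   ]])}
key_center scene [(array([186.7, 314.3]), 0.72)]
key_center top [(array([303.6, 291.5]), 0.88)]
  tri [0.444 0.003 0.021] 0.0008948348578905505
lower_center scene [(array([264.2, 389.3]), 0.8)]
lower_center top []
lower_ledge scene [(array([259.4, 389.2]), 0.63)]
lower_ledge top [(array([237.2, 149.7]), 0.86)]
  tri [0.582 0.292 0.073] 0.002396090080180145
upper_center scene [(array([162.9, 212.7]), 0.67)]
upper_center top [(array([246.5, 434.2]), 0.72)]
  tri [ 0.555 -0.28   0.07
[... 714 characters left out ...]
[(array([171.2, 314.1]), 0.71)]
  tri [ 0.735 -0.053  0.007] 0.00013804921343120924
highlighter scene [(array([233.5, 277.6]), 0.52)]
highlighter top [(array([220.2, 299.7]), 0.54), (array([157.1, 256.9]), 0.51)]
  tri [ 0.625 -0.017  0.   ] 0.0037593984118038616
{'clock': 1.1, 'joints': array([ 1.232,  0.213, -0.034,  1.324,  0.   ,  1.571]), 'qvel': array([ 0.   , -0.   ,  0.001,  0.001,  0.   , -0.001]), 'joint_torque': array([  0.002, -68.596,  48.734,   0.001,   0.   ,  -0.   ]), 'position': array([0.166, 0.472, 0.304]), 'ee_rot': array([ 0.119,  0.697, -0.119,  0.697]), 'force': array([-0.682,  0.43 ,  0.405]), 'wrist_torque': array([0.026, 0.02 , 0.008]), 'width': 0.08577056786819828}
```

View pics/scene0.png

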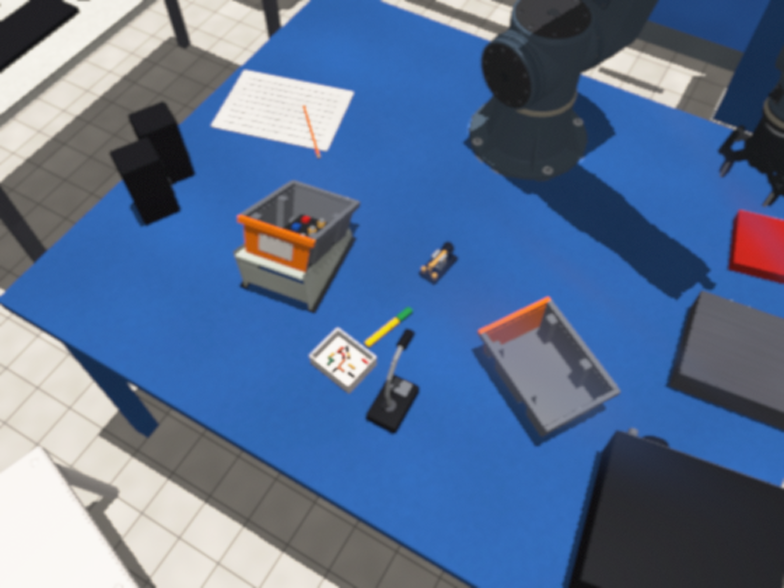

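View pics/top0.png

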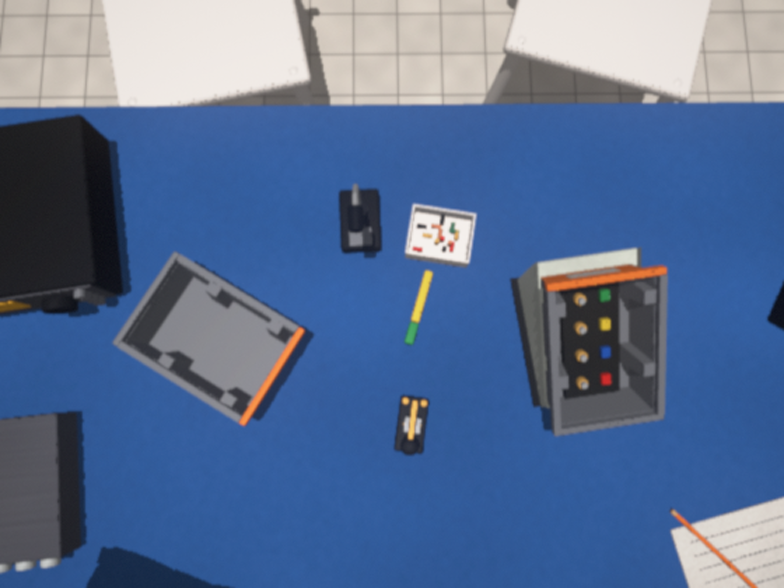

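```bash
python3 - <<'E'
from h import *
t=cv2.imread('pics/top0.png');s=cv2.imread('pics/scene0.png')
t=bot.grab_frame('top')[:,:,::-1];s=bot.grab_frame('scene')[:,:,::-1]
def cr(im,r,c): return cv2.resize(im[r:r+100,c:c+133],(399,300),interpolation=cv2.INTER_CUBIC)
def cr2(im,r,c): return cv2.resize(im[r:r+150,c:c+200],(400,300),interpolation=cv2.INTER_CUBIC)
out=np.vstack([np.hstack([cr2(t,170,70),cr2(t,170,320)]),np.hstack([cr2(s,190,280),cr2(s,110,120)])])
cv2.imwrite('pics/comp1.png',out)
cv2.imwrite('pics/key1.png',cr(t,250,230))
q=bot.state();print(R.from_quat(q['ee_rot']).as_matrix().round(3))
print(bot.camera_model('wrist'))
E
```

```text
[[-0.     0.332  0.943]
 [ 0.     0.943 -0.332]
 [-1.     0.    -0.   ]]
{'mtx': array([[375.64589542,   0.        , 280.1301047 ],
       [  0.        , 375.64589542, 209.01200285],
       [  0.        ,   0.        ,   1.        ]]), 'hand_eye': array([[ 5.83821194e-05,  3.07823934e-01, -9.51443336e-01,
        -7.00850703e-02],
       [ 9.99999631e-01,  7.97861023e-04,  3.19496501e-04,
         5.33105042e-05],
       [ 8.57468223e-04, -9.51443004e-01, -3.07823774e-01,
        -7.89419338e-02],
       [ 0.00000000e+00,  0.00000000e+00,  0.00000000e+00,
         1.00000000e+00]])}
```

View pics/comp1.png

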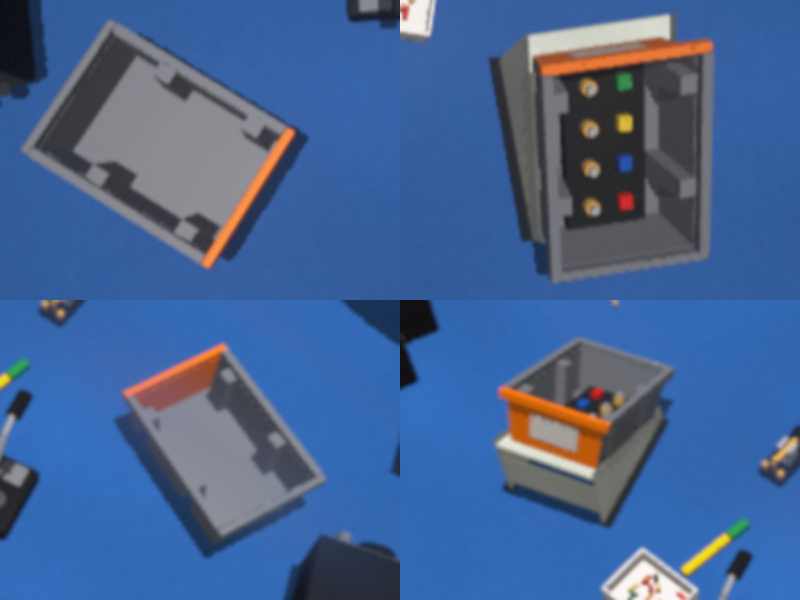

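```bash
cat >> h.py <<'E'
from scipy.optimize import least_squares
def proj(cam,P):
    m=bot.camera_model(cam);T=np.array(m['world_to_cam']);K=np.array(m['mtx'])
    c=np.atleast_2d(P)@T[:3,:3].T+T[:3,3];return np.c_[c[:,0]/-c[:,2],c[:,1]/c[:,2]]@K[:2,:2].T+K[:2,2]
def fit(obj,obs,x0,free):
    x0=np.array(x0,float)
    def full(p): x=x0.copy();x[free]=p;return x
    def res(p):
        x=full(p);P=R.from_euler('ZYX',x[3:]).apply(obj)+x[:3]
        return np.concatenate([(proj(c,P)-o).ravel() for c,o in obs.items()])
    s=least_squares(res,x0[free]);return full(s.x),s.fun
RIM=np.array([[.114,.08,.04],[.114,-.08,.04],[-.114,-.08,.04],[-.114,.08,.04]])
E
python3 - <<'E'
from h import *
np.set_printoptions(precision=4,suppress=True)
lo={'top':np.array([[217,234],[174,304],[81,245],[125,181.]]),'scene':np.array([[342.5,236.5],[391.5,212.5],[442.5,280],[388,311]])}
up={'top':np.array([[388,200],[476.5,191.5],[475,299],[396.5,310.5]]),'scene':np.array([[224,175],[169.5,155],[210,130],[257,145.]])}
for k in ({'top':lo['top']},{'scene':lo['scene']},lo):
    x,r=fit(RIM,k,[.58,.29,.04,-2.1,0,0],[0,1,3]);print('lo',x,np.degrees(x[3:]),abs(r).max())
x,r=fit(RIM,up,[.55,-.28,.1,0,-.49,0],[0,1,2,3,4,5]);print('up6',x,np.degrees(x[3:]),r)
x,r=fit(RIM,up,[.55,-.28,.1,0,-np.radians(28),0],[0,1,2,3]);print('up4',x,np.degrees(x[3:]),abs(r).max())
K=np.array([[.042,.022,-.012],[.042,-.022,-.012],[-.042,-.022,-.012],[-.042,.022,-.012]])
x,r=fit(K,{'top':np.array([[401,397],[429,399],[424,453],[396,450]])/1.4},[.44,0,.024,-.1,0,0],[0,1,3]);print('key',x,np.degrees(x[3]),abs(r).max())
E
```

```text
lo [ 0.5759  0.2903  0.04   -2.1185  0.      0.    ] [-121.3786    0.        0.    ] 2.12537680844423
lo [ 0.5811  0.2954  0.04   -2.1393  0.      0.    ] [-122.5718    0.        0.    ] 1.7299212016392858
lo [ 0.5776  0.2923  0.04   -2.126   0.      0.    ] [-121.8108    0.        0.    ] 3.203147620388336
up6 [ 0.5595 -0.2657  0.0913  0.1401 -0.4789 -0.0352] [  8.0267 -27.4377  -2.0151] [ 0.8436  2.1022 -1.1074 -1.3374 -0.9899  0.3926 -1.8228 -0.1758 -1.0735
 -0.0152 -0.8769 -0.2871 -1.7865 -2.0128 -0.6149  0.1904]
up4 [ 0.5597 -0.2642  0.0921  0.1344 -0.4887  0.    ] [  7.703 -28.      0.   ] 2.3394144160458836
key [ 0.4448 -0.0043  0.024  -0.1088  0.      0.    ] -6.2312648868960085 1.1653408793230255
```

Emit:
play_rows:
  motion: "5 -20 23 0 1; 5 -20 23 0 1; 5 -20 23 0 1; 5 -20 23 0 1; 5 -20 23 0 1"

```text
clock: 1.62
position: [0.2417, 0.3378, 0.2787]
ee_rot: [0.119, 0.697, -0.119, 0.697]
force: [1.3, -0.2, 0.9]
width: 0.0856
```

Emit:
play_rows:
  motion: "5 -20 23 0 1; 5 -20 23 0 1; 5 -20 23 0 1; 5 -20 23 0 1; 5 -20 23 0 1"

```text
clock: 2.03
position: [0.317, 0.2051, 0.2539]
ee_rot: [0.119, 0.697, -0.119, 0.697]
force: [0.2, 0.1, -0.0]
width: 0.085
```

Emit:
play_rows:
  motion: "5 -20 23 0 1; 5 -20 23 0 1; 5 -20 23 0 1; 5 -20 23 0 1; 5 -20 23 0 1"

```text
clock: 2.45
position: [0.3924, 0.0724, 0.2289]
ee_rot: [0.119, 0.697, -0.119, 0.697]
force: [0.3, 0.6, -0.6]
width: 0.0856
```

Emit:
play_rows:
  motion: "5 -20 23 0 1; 5 -20 23 0 1; 0 0 0 -6.5 1; 0 0 0 -6.7 1; 0 0 0 0 1"

```text
clock: 2.87
position: [0.422, 0.0204, 0.2188]
ee_rot: [0.037, 0.706, -0.037, 0.706]
force: [-1.0, 0.1, -0.3]
width: 0.0851
```

```bash
cat >> h.py <<'E'
def wcam(st):
    m=bot.camera_model('wrist');H=np.array(m['hand_eye']);T=np.eye(4);T[:3,:3]=R.from_quat(st['ee_rot']).as_matrix();T[:3,3]=st['position']
    return np.array(m['mtx']),T@H
def wz(st,pts,z):  # pts [(col,row)]
    K,C=wcam(st);o=[]
    for c,r in pts:
        v=C[:3,:3]@np.array([(c-K[0,2])/K[0,0],-(r-K[1,2])/K[1,1],-1]);o.append((C[:3,3]+v*(z-C[2,3])/v[2])[:2])
    return np.array(o)
def wproj(st,P):
    K,C=wcam(st);c=(np.atleast_2d(P)-C[:3,3])@C[:3,:3];return np.c_[c[:,0]/-c[:,2],c[:,1]/c[:,2]]@K[:2,:2].T+K[:2,2]
def go(x,y,z,h):
    s=bot.state();M=R.from_quat(s['ee_rot']).as_matrix();h0=np.degrees(np.arctan2(M[1,1],M[0,1]))
    print('shift mm',(M.T@(np.array([x,y,z])-s['position'])*1000).round(1),'turn',round(-(((h-h0)+180)%360-180),1),'h0',round(h0,1),'pos',s['position'].round(4),'q',s['joints'].round(2),'F',s['force'].round(1),'w',round(s['width'],4),'t',s['clock'])
E
python3 - <<'E'
from h import *
import json
st=bot.state();im=bot.grab_frame('wrist')
cv2.imwrite('pics/w1.png',cv2.resize(im[:,:,::-1],(784,588),interpolation=cv2.INTER_CUBIC))
json.dump({k:np.array(v).tolist() for k,v in st.items()},open('s1.json','w'))
r=bot.search_frame('wrist','key_center');print(r)
if r: print(wz(st,[r[0]['position'][::-1]],.03))
go(.445,-.004,.16,83.8)
E
```

```text
[{'position': [223.8, 254.5], 'conf': 0.79}]
[[4.36162894e-01 6.81985570e-06]]
shift mm [ 59.  -22.2  25.7] turn -0.2 h0 83.6 pos [0.4219 0.021  0.219 ] q [ 0.05  0.09 -0.4   1.08 -0.    0.16] F [-0.3 -0.8  0.1] w 0.0856 t 2.9667
```

View pics/w1.png

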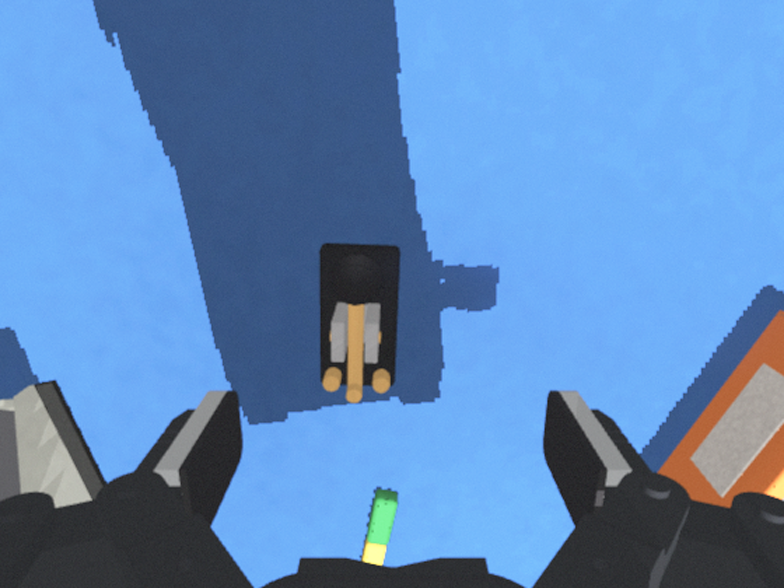

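```bash
python3 - <<'E'
from h import *
import json
np.set_printoptions(precision=4,suppress=True)
st=json.load(open('s1.json'))
c=wz(st,np.array([[321,244],[399,246],[395,386],[321,384]])/1.4,.012);print(c,c.mean(0))
e=c[[2,3]].mean(0)-c[[0,1]].mean(0);print('yaw',np.degrees(np.arctan2(e[1],e[0])),np.linalg.norm(e))
print(wz(st,np.array([[330,332],[381,332]])/1.4,.028), wz(st,np.array([[330,303],[381,303],[331,361],[379,361]])/1.4,.044))
E
```

```text
[[ 0.4013 -0.0159]
 [ 0.4067  0.0257]
 [ 0.49    0.0149]
 [ 0.4842 -0.0281]] [ 0.4456 -0.0008]
yaw -7.869964342678384 0.08390229129263894
[[ 0.446  -0.0155]
 [ 0.4488  0.0116]] [[ 0.4244 -0.0107]
 [ 0.4271  0.0143]
 [ 0.4555 -0.0145]
 [ 0.4581  0.0098]]
```

Emit:
play_rows:
  motion: "15 -10 13 1.1 1; 20 -9 12 0 1; 25 0 0 0 1; 25 0 0 0 1; 20 0 0 0 1"

```text
clock: 3.38
position: [0.4441, -0.0006, 0.1125]
ee_rot: [0.046, 0.706, -0.046, 0.705]
force: [-0.3, 0.2, -0.6]
width: 0.0856
```

Emit:
play_rows:
  motion: "15 0 0 0 1; 10 0 0 0 1; 0 0 0 0 1; 0 0 0 0 1"

```text
clock: 3.72
position: [0.4443, -0.0005, 0.089]
ee_rot: [0.046, 0.706, -0.046, 0.705]
force: [1.0, -0.4, 0.7]
width: 0.0853
```

Close, then lift a little.

Emit:
play_rows:
  motion: "0 0 0 0 0; 0 0 0 0 0; 0 0 0 0 0; 0 0 0 0 0; 0 0 0 0 0"

```text
clock: 4.13
position: [0.4447, -0.0009, 0.0892]
ee_rot: [0.045, 0.705, -0.045, 0.706]
force: [-0.1, -0.4, 0.3]
width: 0.0254
```

Emit:
play_rows:
  motion: "0 0 0 0 0; 0 0 0 0 0; 0 0 0 0 0; 0 0 0 0 0; 0 0 0 0 0"

```text
clock: 4.55
position: [0.4448, -0.0009, 0.0894]
ee_rot: [0.045, 0.705, -0.045, 0.706]
force: [-2.1, -0.3, 8.6]
width: 0.023
```

```bash
cat >> h.py <<'E'
def plan(x,y,z,h,n,nt=None):
    s=bot.state();M=R.from_quat(s['ee_rot']).as_matrix();h0=np.degrees(np.arctan2(M[1,1],M[0,1]))
    t=-(((h-h0)+180)%360-180);nt=nt or n;d=(np.array([x,y,z])-s['position'])*1000/n;hh=h0
    for i in range(n):
        a=np.radians(hh);Y=np.array([np.cos(a),np.sin(a),0]);Z=np.array([np.sin(a),-np.cos(a),0])
        tt=t/nt if i<nt else 0
        print('%.0f %.0f %.0f %.1f'%(-d[2],d@Y,d@Z,tt));hh-=tt
E
python3 - <<'E'
from h import *
st=bot.state()
plan(.565,.27,.24,148.2,12)
E
```

```text
-13 24 7 -5.5
-13 23 9 -5.5
-13 22 11 -5.5
-13 21 13 -5.5
-13 19 15 -5.5
-13 18 17 -5.5
-13 16 19 -5.5
-13 14 20 -5.5
-13 12 21 -5.5
-13 10 23 -5.5
-13 8 23 -5.5
-13 6 24 -5.5
```

Emit:
play_rows:
  motion: "-10 0 0 0 0; -35 0 0 0 0; -40 0 0 0 0; -40 0 0 0 0; -25 0 0 0 0"

```text
clock: 4.97
position: [0.4449, -0.0009, 0.2426]
ee_rot: [0.045, 0.705, -0.045, 0.707]
force: [1.6, 0.0, -0.7]
width: 0.0234
```

Emit:
play_rows:
  motion: "0 24 7 -5.5 0; 0 23 9 -5.5 0; 0 22 11 -5.5 0; 0 21 13 -5.5 0; 0 19 15 -5.5 0"

```text
clock: 5.38
position: [0.4931, 0.1136, 0.2389]
ee_rot: [-0.126, 0.696, 0.126, 0.696]
force: [0.4, -0.7, -2.4]
width: 0.023
```

Emit:
play_rows:
  motion: "0 18 17 -5.5 0; 0 16 19 -5.5 0; 0 14 20 -5.5 0; 0 12 21 -5.5 0; 0 10 23 -5.5 0"

```text
clock: 5.8
position: [0.5429, 0.2262, 0.2387]
ee_rot: [-0.287, 0.646, 0.287, 0.646]
force: [0.3, -1.2, -2.3]
width: 0.023
```

Emit:
play_rows:
  motion: "0 8 23 -5.5 0; 0 6 24 -5.5 0; 0 0 0 0 0; 0 0 0 0 0"

```text
clock: 6.13
position: [0.5619, 0.2713, 0.2381]
ee_rot: [-0.347, 0.617, 0.347, 0.616]
force: [0.1, -0.9, -2.1]
width: 0.023
```

```bash
python3 - <<'E'
from h import *
import json
st=bot.state();im=bot.grab_frame('wrist')
cv2.imwrite('pics/w2.png',cv2.resize(im[:,:,::-1],(784,588),interpolation=cv2.INTER_CUBIC))
json.dump({k:np.array(v).tolist() for k,v in st.items()},open('s2.json','w'))
go(.578,.292,.24,148.2)
E
```

```text
shift mm [-1.7 -2.7 26.9] turn 0.5 h0 148.7 pos [0.5617 0.2704 0.2383] q [ 0.45  0.49  0.19  1.28 -0.   -0.58] F [-0.2 -0.6 -1.5] w 0.023 t 6.1833
```

View pics/w2.png

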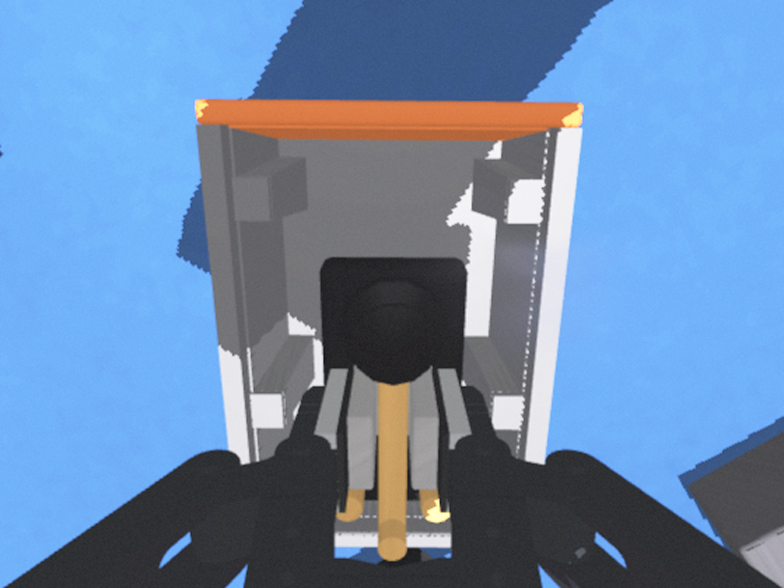

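```bash
python3 - <<'E'
from h import *
import json
np.set_printoptions(precision=4,suppress=True)
st=json.load(open('s2.json'))
P=wz(st,np.array([[196,101],[583,103],[199,160],[228,462],[581,150],[545,465]])/1.4,.08)
print(P)
M=R.from_quat(st['ee_rot']).as_matrix()
# fit x,y,yaw: known edges
def res(p):
    c,s=np.cos(p[2]),np.sin(p[2]);L=(P-p[:2])@np.array([[c,-s],[s,c]])
    # image left = ? sign by L
    return np.r_[L[0,0]-.114,L[1,0]-.114,abs(L[[0,1,2,3,4,5],1])-.08]
s=least_squares(res,[.578,.292,np.radians(-121.8)]);print(s.x,np.degrees(s.x[2]),s.fun*1000)
x,y,t=s.x
# key centre target at tote x=+12mm
u=np.array([np.cos(t),np.sin(t)]);k=s.x[:2]+.012*u;print('key target',k)
E
```

```text
[[0.5848 0.155 ]
 [0.4502 0.2378]
 [0.5982 0.1743]
 [0.6775 0.3008]
 [0.4588 0.2543]
 [0.5405 0.3864]]
[ 0.5776  0.2933 -2.1261] -121.81496343166846 [-0.3309  0.3309 -1.0346 -0.9662  0.1716  0.9356  0.433   0.6058]
key target [0.5713 0.2831]
```

Emit:
play_rows:
  motion: "10 -1 8 0.5 0; 30 0 8 0 0; 30 0 0 0 0; 30 0 0 0 0; 20 0 0 0 0"

```text
clock: 6.6
position: [0.5701, 0.2824, 0.1155]
ee_rot: [-0.343, 0.619, 0.343, 0.617]
force: [-0.7, -0.4, -2.6]
width: 0.0231
```

Emit:
play_rows:
  motion: "12 0 0 0 0; 8 0 0 0 0; 0 0 0 0 0; 0 0 0 0 0"

```text
clock: 6.93
position: [0.5713, 0.2832, 0.0991]
ee_rot: [-0.344, 0.618, 0.344, 0.618]
force: [0.6, -0.1, -2.3]
width: 0.0231
```

Emit:
play_rows:
  motion: "3 0 0 0 0; 2 0 0 0 0; 1 0 0 0 0; 0 0 0 0 0; 0 0 0 0 0"

```text
clock: 7.35
position: [0.5712, 0.2836, 0.0931]
ee_rot: [-0.344, 0.618, 0.344, 0.618]
force: [-0.4, -0.2, -2.6]
width: 0.0228
```

Emit:
play_rows:
  motion: "1 0 0 0 0; 0 0 0 0 0; 0.5 0 0 0 0; 0 0 0 0 0; 0 0 0 0 0"

```text
clock: 7.77
position: [0.5714, 0.2836, 0.0924]
ee_rot: [-0.344, 0.618, 0.344, 0.618]
force: [-3.4, -2.3, 10.8]
width: 0.0231
```

Emit:
play_rows:
  motion: "-0.5 0 0 0 0; 0 0 0 0 0.45; 0 0 0 0 0.5; 0 0 0 0 0.5; 0 0 0 0 0.5"

```text
clock: 8.18
position: [0.5712, 0.2835, 0.0918]
ee_rot: [-0.344, 0.618, 0.344, 0.618]
force: [0.2, 0.3, 0.8]
width: 0.0427
```

Emit:
play_rows:
  motion: "-5 0 0 0 0.5; -20 0 0 0 0.5; -35 0 0 0 0.5; -40 0 0 0 0.5; -40 0 0 0 0.5"

```text
clock: 8.6
position: [0.5706, 0.2832, 0.2337]
ee_rot: [-0.344, 0.618, 0.344, 0.618]
force: [1.0, 1.0, -0.0]
width: 0.0426
```

```bash
python3 - <<'E'
from h import *
st=bot.state();im=bot.grab_frame('wrist')
cv2.imwrite('pics/w3.png',im[:,:,::-1])
M=R.from_quat([0,0,0,1])
# upper grasp point: tote frame (+y rim) at x=gx
o=np.array([.5597,-.2642,.0921]);E=R.from_euler('ZYX',[np.radians(7.7),-np.radians(28),0])
for gx in (0,.01,.02): print(gx,E.apply([gx,.075,.04])+o, E.apply([gx,.075,.033])+o)
print('com',E.apply([0,0,-.01])+o)
plan(.40,.0,.34,97.7,12); go(.54,-.19,.3,97.7)
E
```

```text
0 [ 0.5310415  -0.19239237  0.1274179 ] [ 0.53429817 -0.19195205  0.12123727]
0.01 [ 0.53979136 -0.19120934  0.13211262] [ 0.54304803 -0.19076902  0.12593199]
0.02 [ 0.54854122 -0.19002631  0.13680733] [ 0.55179789 -0.18958599  0.1306267 ]
com [ 0.56435238 -0.26357097  0.08327052]
-8 -0 -28 4.2
-8 -2 -28 4.2
-8 -4 -27 4.2
-8 -6 -27 4.2
-8 -8 -26 4.2
-8 -10 -26 4.2
-8 -12 -25 4.2
-8 -14 -24 4.2
-8 -16 -23 4.2
-8 -17 -22 4.2
-8 -19 -20 4.2
-8 -20 -19 4.2
shift mm [ -59.7 -222.6 -419.7] turn 50.5 h0 148.2 pos [0.5726 0.2842 0.2425] q [ 0.46  0.51  0.24  1.29 -0.   -0.55] F [-0.3  0.2  8.5] w 0.0432 t 8.65
```

View pics/w3.png

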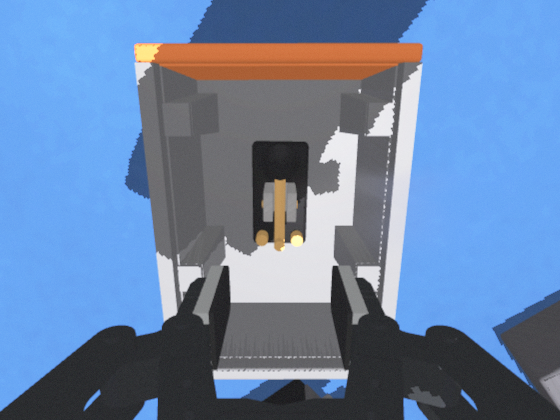

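```bash
python3 - <<'E'
from h import *
plan(.52,-.185,.29,97.7,14)
E
```

```text
-3 -14 -30 3.6
-3 -16 -29 3.6
-3 -18 -28 3.6
-3 -20 -27 3.6
-3 -22 -26 3.6
-3 -23 -24 3.6
-3 -25 -23 3.6
-3 -26 -21 3.6
-3 -27 -20 3.6
-3 -29 -18 3.6
-3 -30 -16 3.6
-3 -31 -14 3.6
-3 -31 -12 3.6
-3 -32 -10 3.6
```

Emit:
play_rows:
  motion: "-15 -14 -30 3.6 0.6; -15 -16 -29 3.6 0.6; -15 -18 -28 3.6 0.6; -5 -20 -27 3.6 0.6; 0 -22 -26 3.6 0.6"

```text
clock: 9.07
position: [0.5528, 0.1161, 0.2839]
ee_rot: [-0.242, 0.663, 0.242, 0.665]
force: [1.2, -0.0, 0.6]
width: 0.0509
```

Emit:
play_rows:
  motion: "0 -23 -24 3.6 0.6; 0 -25 -23 3.6 0.6; 0 -26 -21 3.6 0.6; 0 -27 -20 3.6 0.6; 0 -29 -18 3.6 0.6"

```text
clock: 9.48
position: [0.5339, -0.0515, 0.2824]
ee_rot: [-0.135, 0.694, 0.135, 0.694]
force: [0.7, -0.4, -0.3]
width: 0.0515
```

Emit:
play_rows:
  motion: "0 -30 -16 3.6 0.6; 0 -31 -14 3.6 0.6; 0 -31 -12 3.6 0.6; 0 -32 -10 3.6 0.6; 0 0 0 0 0.6"

```text
clock: 9.9
position: [0.5197, -0.1888, 0.2821]
ee_rot: [-0.046, 0.706, 0.045, 0.706]
force: [0.2, -0.8, 0.6]
width: 0.0512
```

```bash
python3 - <<'E'
from h import *
import json
st=bot.state();im=bot.grab_frame('wrist')
cv2.imwrite('pics/w4.png',cv2.resize(im[:,:,::-1],(784,588),interpolation=cv2.INTER_CUBIC))
json.dump({k:np.array(v).tolist() for k,v in st.items()},open('s4.json','w'))
o=np.array([.5597,-.2642,.0921]);E=R.from_euler('ZYX',[np.radians(7.7),-np.radians(28),0])
print('pred',wproj(st,E.apply(RIM)+o)*1.4)
go(.547,-.19,.182,97.7)
E
```

```text
pred [[394.4106521  597.42573595]
 [ 15.56730278 599.25678622]
 [ 70.09770091 101.9564443 ]
 [391.27325741  99.37358121]]
shift mm [100.1  -6.9  26.3] turn -0.2 h0 97.5 pos [ 0.52   -0.1866  0.2821] q [-0.34  0.33  0.06  1.31 -0.   -0.48] F [ 0.8 -0.  -0.3] w 0.0514 t 9.95
```

View pics/w4.png

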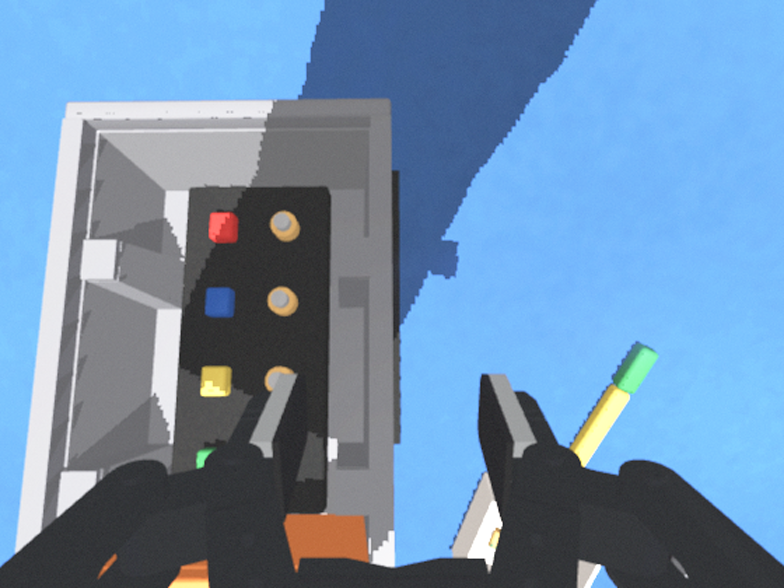

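Emit:
play_rows:
  motion: "10 -4 13 0 0.6; 20 -3 13 0 0.6; 25 0 0 0 0.6; 25 0 0 0 0.6; 12 0 0 0 0.6"

```text
clock: 10.37
position: [0.5466, -0.1862, 0.1872]
ee_rot: [-0.048, 0.706, 0.049, 0.705]
force: [0.3, 0.4, -0.2]
width: 0.0513
```

Emit:
play_rows:
  motion: "8 0 0 0 0.6; 0 0 0 0 0.6; 0 0 0 0 0.6"

```text
clock: 10.62
position: [0.5475, -0.1871, 0.1826]
ee_rot: [-0.048, 0.705, 0.048, 0.706]
force: [0.5, -0.7, 0.0]
width: 0.0509
```

Emit:
play_rows:
  motion: "0 0 0 0 0.3; 0 0 0 0 0.2; 0 0 0 0 0; 0 0 0 0 0; 0 0 0 0 0"

```text
clock: 11.03
position: [0.5474, -0.1875, 0.183]
ee_rot: [-0.048, 0.705, 0.048, 0.706]
force: [-4.2, 4.0, 10.2]
width: 0.0109
```

Emit:
play_rows:
  motion: "0 0 0 0 0; 0 0 0 0 0; 0 0 0 0 0"

```text
clock: 11.28
position: [0.5474, -0.1875, 0.183]
ee_rot: [-0.048, 0.705, 0.048, 0.706]
force: [-4.9, 3.4, 9.7]
width: 0.0105
```

Emit:
play_rows:
  motion: "-4.5 0 -2.3 0 0; -9 0 -5 0 0; -13 0 -7 0 0; -18 0 -9 0 0; -18 0 -9 0 0"

```text
clock: 11.7
position: [0.5142, -0.1917, 0.2455]
ee_rot: [-0.048, 0.706, 0.048, 0.705]
force: [-0.1, -0.6, -2.8]
width: 0.0097
```

```bash
python3 - <<'E'
from h import *
go(.38,-.08,.3,97.7)
plan(.38,-.06,.29,97.7,8)
for c in('scene','wrist'):cv2.imwrite(f'pics/{c}5.png',bot.grab_frame(c)[:,:,::-1])
a=cv2.imread('pics/scene5.png')[90:300,120:400];b=cv2.imread('pics/wrist5.png')
cv2.imwrite('pics/c5.png',np.hstack([cv2.resize(a,(400,300)),cv2.resize(b,(400,300))]))
E
```

```text
shift mm [ -54.3  128.9 -117.9] turn 0.1 h0 97.8 pos [ 0.5142 -0.1917  0.2455] q [-0.36  0.33 -0.03  1.22  0.   -0.49] F [-0.1 -0.6 -2.8] w 0.0097 t 11.7
-6 19 -14 0.0
-6 19 -14 0.0
-6 19 -14 0.0
-6 19 -14 0.0
-6 19 -14 0.0
-6 19 -14 0.0
-6 19 -14 0.0
-6 19 -14 0.0
```

View pics/c5.png

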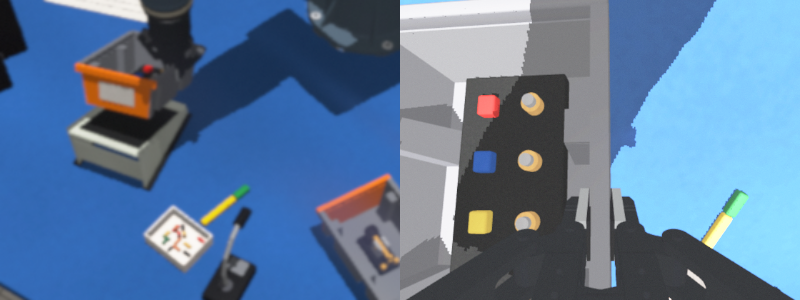

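Emit:
play_rows:
  motion: "-15 0 -10 0 0; -10 15 -13 0 0; 0 25 -13 0 0; 0 28 -13 0 0; 0 28 -13 0 0"

```text
clock: 12.22
position: [0.4397, -0.1043, 0.2691]
ee_rot: [-0.047, 0.706, 0.048, 0.705]
force: [1.1, 0.8, -2.1]
width: 0.0099
```

Emit:
play_rows:
  motion: "0 28 -13 0 0; 0 28 -13 0 0; 0 28 -13 0 0; 0 28 -12 0 0; 0 15 0 0 0"

```text
clock: 12.63
position: [0.3705, 0.0156, 0.2693]
ee_rot: [-0.048, 0.706, 0.049, 0.705]
force: [0.4, -0.4, -2.2]
width: 0.0097
```

Emit:
play_rows:
  motion: "0 8 0 0 0; 10 0 0 0 0; 15 0 0 0 0; 15 0 0 0 0; 10 0 0 0 0"

```text
clock: 13.05
position: [0.3718, 0.0215, 0.2181]
ee_rot: [-0.048, 0.706, 0.048, 0.705]
force: [-0.3, -0.5, -2.8]
width: 0.0093
```

Emit:
play_rows:
  motion: "15 0 0 0 0; 12 0 0 0 0; 6 0 0 0 0; 0 0 0 0 0"

```text
clock: 13.38
position: [0.3715, 0.0215, 0.1853]
ee_rot: [-0.048, 0.706, 0.048, 0.705]
force: [-1.3, -1.0, -2.5]
width: 0.0097
```

Emit:
play_rows:
  motion: "3 0 0 0 0; 3 0 0 0 0; 0 0 0 0 0; 0 0 0 0 0"

```text
clock: 13.72
position: [0.3721, 0.0217, 0.1807]
ee_rot: [-0.048, 0.705, 0.048, 0.706]
force: [0.1, 0.3, -2.2]
width: 0.01
```

```bash
python3 - <<'E'
from h import *
s=bot.state();print(s['position'],s['force'],s['wrist_torque'])
cv2.imwrite('pics/s6.png',bot.grab_frame('scene')[:,:,::-1]);cv2.imwrite('pics/t6.png',bot.grab_frame('top')[:,:,::-1])
a=cv2.imread('pics/scene6.png') if 0 else cv2.imread('pics/s6.png')[60:270,180:460];b=cv2.imread('pics/t6.png')[170:380,180:460]
cv2.imwrite('pics/c6.png',np.hstack([cv2.resize(a,(400,300)),cv2.resize(b,(400,300))]))
E
```

```text
[0.37211759 0.02167674 0.18066416] [ 0.08472399  0.33132723 -2.15521335] [ 0.14479288  0.08606791 -0.03589709]
```

View pics/c6.png

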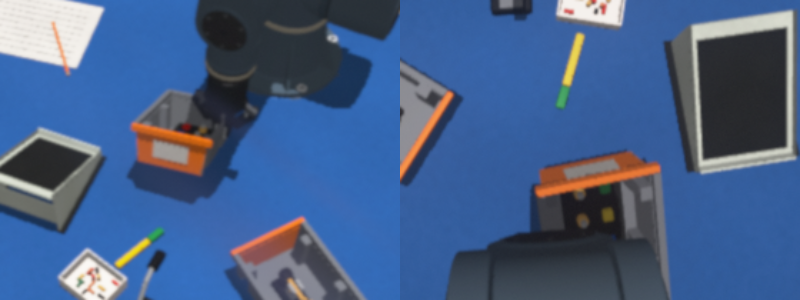

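Emit:
play_rows:
  motion: "3 0 0 0 0; 3 0 0 0 0; 2 0 0 0 0; 0 0 0 0 0"

```text
clock: 14.15
position: [0.3737, 0.0224, 0.1735]
ee_rot: [-0.048, 0.704, 0.049, 0.707]
force: [3.0, 11.4, 20.0]
width: 0.0099
```

Emit:
play_rows:
  motion: "4.5 0 7 0 0; 4.5 0 7 0 0; 0 0 0 0 0; 0 0 0 0 0"

```text
clock: 14.48
position: [0.3873, 0.0238, 0.164]
ee_rot: [-0.048, 0.704, 0.048, 0.706]
force: [4.2, 3.5, 6.6]
width: 0.01
```

Emit:
play_rows:
  motion: "3.5 0 4.2 0 0; 3.5 0 4.2 0 0; 3.5 0 4.2 0 0; 0 0 0 0 0; 0 0 0 0 0"

```text
clock: 14.9
position: [0.3997, 0.0254, 0.1534]
ee_rot: [-0.048, 0.704, 0.048, 0.706]
force: [4.5, 2.7, 5.9]
width: 0.0098
```

Emit:
play_rows:
  motion: "4 0 3.8 0 0; 4 0 3.8 0 0; 4 0 3.7 0 0; 0 0 0 0 0; 0 0 0 0 0"

```text
clock: 15.32
position: [0.4108, 0.0269, 0.1413]
ee_rot: [-0.048, 0.705, 0.048, 0.706]
force: [4.5, 2.9, 5.5]
width: 0.0094
```

Emit:
play_rows:
  motion: "3.5 0 2.5 0 0; 3.5 0 2.5 0 0; 3 0 2 0 0; 0 0 0 0 0; 0 0 0 0 0"

```text
clock: 15.73
position: [0.4176, 0.0278, 0.1314]
ee_rot: [-0.048, 0.705, 0.048, 0.706]
force: [1.9, 1.6, 6.7]
width: 0.0098
```

Emit:
play_rows:
  motion: "2 0 1 0 0; 0 0 0 0 0; 1 0 0.5 0 0; 0 0 0 0 0; 0 0 0 0 0"

```text
clock: 16.15
position: [0.4187, 0.0282, 0.1286]
ee_rot: [-0.048, 0.705, 0.048, 0.706]
force: [-1.6, 7.4, 14.9]
width: 0.0098
```

Emit:
play_rows:
  motion: "1 0 0 0 0; 0 0 0 0 0; 0 0 0 0 0"

```text
clock: 16.4
position: [0.4188, 0.0284, 0.1278]
ee_rot: [-0.048, 0.705, 0.048, 0.706]
force: [-2.3, 9.1, 17.6]
width: 0.0094
```

Emit:
play_rows:
  motion: "0 0 0 0 0.3; 0 0 0 0 0.5; 0 0 0 0 0.6; 0 0 0 0 0.6; 0 0 0 0 0.6"

```text
clock: 16.82
position: [0.4179, 0.0279, 0.1268]
ee_rot: [-0.048, 0.706, 0.048, 0.705]
force: [0.7, -0.2, 0.4]
width: 0.0511
```

Emit:
play_rows:
  motion: "-5 0 0 0 0.6; -20 0 0 0 0.6; -30 0 -10 0 0.6; -35 0 -15 0 0.6; 0 0 0 0 0.6"

```text
clock: 17.23
position: [0.3933, 0.0245, 0.2222]
ee_rot: [-0.048, 0.704, 0.048, 0.707]
force: [2.4, 0.7, 1.1]
width: 0.0511
```

```bash
python3 - <<'E'
from h import *
import json
st=bot.state();im=bot.grab_frame('wrist')
cv2.imwrite('pics/w7.png',cv2.resize(im[:,:,::-1],(784,588),interpolation=cv2.INTER_CUBIC))
json.dump({k:np.array(v).tolist() for k,v in st.items()},open('s7.json','w'))
cv2.imwrite('pics/s7.png',bot.grab_frame('scene')[:,:,::-1])
go(.4187,.028,.128,97.7)
E
```

```text
shift mm [90.3  0.  25. ] turn 0.1 h0 97.8 pos [0.3937 0.0246 0.2183] q [ 0.06  0.03 -0.46  1.07 -0.   -0.07] F [ 0.2  0.2 -1. ] w 0.0515 t 17.3333
```

View pics/w7.png

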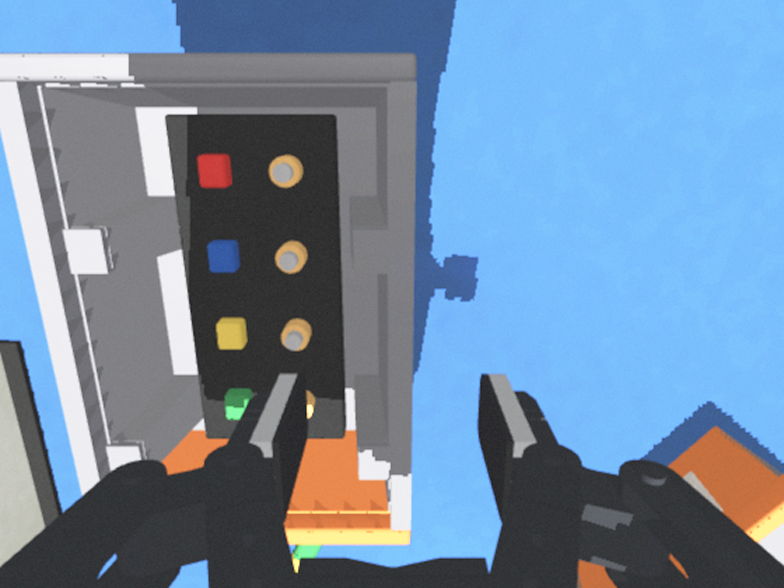

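```bash
python3 - <<'E'
from h import *
import json
np.set_printoptions(precision=4,suppress=True)
st=json.load(open('s7.json'))
P=wz(st,np.array([[416,54],[410,545],[20,55]])/1.4,.08);print(P,np.linalg.norm(P[1]-P[0]))
e=P[1]-P[0];a=np.arctan2(e[1],e[0]);e/=np.linalg.norm(e);n=np.array([-e[1],e[0]])
g=P[0]-P[2];print('yaw',np.degrees(a),'yaw from end',np.degrees(np.arctan2(g[1],g[0]))-90)
c=P[:2].mean(0)-.08*n;print('center',c)
for gx in(0,.01,.018):print(gx,c+gx*e+.075*n)
E
```

```text
[[ 0.2909  0.0193]
 [ 0.5154  0.05  ]
 [ 0.3109 -0.1255]] 0.22659194453762124
yaw 7.78590243927412 yaw from end 7.869496582647187
center [ 0.414  -0.0446]
0 [0.4038 0.0297]
0.01 [0.4137 0.0311]
0.018 [0.4217 0.0322]
```

Emit:
play_rows:
  motion: "13 2 10 0 0.6; 25 2 9 0 0.6; 25 0 0 0 0.6; 20 0 0 0 0.6; 10 0 0 0 0.6"

```text
clock: 17.75
position: [0.4099, 0.0311, 0.1207]
ee_rot: [-0.048, 0.707, 0.048, 0.704]
force: [-0.6, -0.1, -0.3]
width: 0.0515
```

Emit:
play_rows:
  motion: "0 0 0 0 0.6; 0 0 0 0 0.3; 0 0 0 0 0.2; 0 0 0 0 0; 0 0 0 0 0"

```text
clock: 18.17
position: [0.4121, 0.0313, 0.1248]
ee_rot: [-0.048, 0.705, 0.048, 0.706]
force: [-2.9, 2.9, 9.1]
width: 0.0109
```

Emit:
play_rows:
  motion: "0 0 0 0 0; 0 0 0 0 0; 0 0 0 0 0; 0 0 0 0 0"

```text
clock: 18.5
position: [0.412, 0.0312, 0.125]
ee_rot: [-0.048, 0.705, 0.048, 0.706]
force: [-3.3, 3.3, 9.0]
width: 0.0108
```

```bash
python3 - <<'E'
from h import *
s=bot.state();print(s['position'],s['force'],s['width'])
M=R.from_quat(s['ee_rot']).as_matrix();h=np.arctan2(M[1,1],M[0,1]);print(np.degrees(h))
E
```

```text
[0.41204174 0.03124301 0.12495242] [-3.31666165  3.27544722  8.95381053] 0.01083410083076728
97.79799766170187
```

Gripped. Lift, then measure the held tote with the wrist camera numerically.

Emit:
play_rows:
  motion: "-5 0 0 0 0; -20 0 0 0 0; -35 0 0 0 0; -40 0 0 0 0; -40 0 0 0 0"

```text
clock: 18.92
position: [0.4106, 0.0311, 0.266]
ee_rot: [-0.048, 0.706, 0.048, 0.705]
force: [2.2, 0.1, -1.7]
width: 0.0096
```

Emit:
play_rows:
  motion: "0 0 0 0 0; 0 0 0 0 0"

```text
clock: 19.08
position: [0.4125, 0.0313, 0.2662]
ee_rot: [-0.048, 0.704, 0.048, 0.707]
force: [0.1, 1.1, -4.0]
width: 0.0093
```

```bash
python3 - <<'E'
from h import *
import json
st=bot.state();im=bot.grab_frame('wrist')
json.dump({k:np.array(v).tolist() for k,v in st.items()},open('s8.json','w'))
cv2.imwrite('pics/w8.png',im[:,:,::-1]);s=bot.grab_frame('scene');cv2.imwrite('pics/s8.png',s[:,:,::-1])
cv2.imwrite('pics/c8.png',np.hstack([cv2.resize(s[60:300,180:460,::-1],(350,300)),cv2.resize(im[:,:,::-1],(400,300))]))
go(.5181,.3396,.26,148.2);plan(.5181,.3396,.275,148.2,14)
E
```

```text
shift mm [  3.5 291.1 147.8] turn -50.4 h0 97.8 pos [0.4111 0.0311 0.2635] q [ 0.08  0.05 -0.33  1.19  0.   -0.06] F [ 0.1 -0.1 -3.5] w 0.0091 t 19.1833
-1 21 11 -3.6
-1 20 12 -3.6
-1 19 13 -3.6
-1 18 14 -3.6
-1 18 15 -3.6
-1 17 16 -3.6
-1 15 17 -3.6
-1 14 18 -3.6
-1 13 19 -3.6
-1 12 20 -3.6
-1 11 21 -3.6
-1 9 21 -3.6
-1 8 22 -3.6
-1 7 22 -3.6
```

View pics/c8.png

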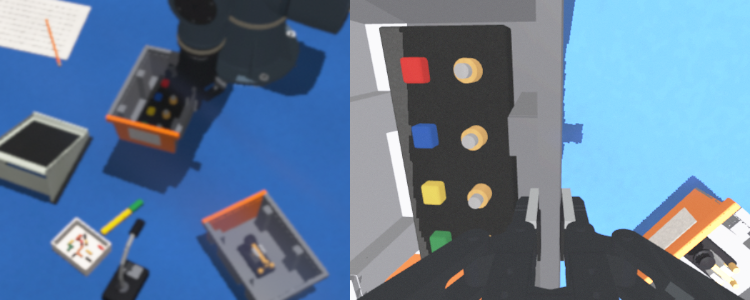

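```bash
python3 - <<'E'
from h import *
import json
np.set_printoptions(precision=2,suppress=True)
s7=json.load(open('s7.json'));s8=json.load(open('s8.json'))
w7=cv2.resize(cv2.imread('pics/w7.png'),(560,420),interpolation=cv2.INTER_AREA);w8=cv2.imread('pics/w8.png')
def cen(im,lo,hi,xr):
    h=cv2.cvtColor(im,cv2.COLOR_BGR2HSV);m=cv2.inRange(h,(lo,140,90),(hi,255,255));m[:,:xr[0]]=0;m[:,xr[1]:]=0;m[290:]=0
    n,l,st,c=cv2.connectedComponentsWithStats(m);i=1+np.argmax(st[1:,4]);return c[i],st[i].tolist()
obs=[]
for nm,lo,hi in(('red',0,6),('red2',174,180),('blue',108,122),('yel',22,32)):
    try:
        a=cen(w7,lo,hi,(125,190));b=cen(w8,lo,hi,(40,150));print(nm,a,b)
        obs.append((a[0],b[0]))
    except Exception as e: print(nm,e)
np.save('obs.npy',np.array(obs))
E
```

```text
red (array([152.88, 121.69]), [141, 110, 25, 25, 568]) (array([91.09, 97.8 ]), [71, 80, 41, 37, 1369])
red2 attempt to get argmax of an empty sequence
blue (array([158.3 ,  17.32]), [125, 0, 65, 37, 2173]) (array([104.71, 189.78]), [86, 173, 38, 35, 1156])
yel (array([164.91, 237.81]), [155, 227, 21, 23, 429]) (array([116.73, 269.33]), [100, 253, 34, 34, 982])
```

```bash
python3 - <<'E'
from h import *
import json
np.set_printoptions(precision=2,suppress=True)
s7=json.load(open('s7.json'));s8=json.load(open('s8.json'))
A=np.array([[152.9,121.7],[159.3,182.9],[164.9,237.8]]);B=np.array([[91.1,97.8],[104.7,189.8],[116.7,269.3]])
Mg=R.from_euler('Z',np.radians(97.8-90))
g=np.array([.412,.0312,.125]);M8=R.from_quat(s8['ee_rot'])
def Mt(h): 
    h=np.radians(h);return np.array([[0,np.cos(h),np.sin(h)],[0,np.sin(h),-np.cos(h)],[-1,0,0]])
G=Mt(97.8);S8=dict(s8);S8['position']=np.array(s8['position'])
for z in (.025,.03,.035):
    P=np.c_[wz(s7,A,z),[z]*3];T=(P-g)@G  # tool coords
    def res(p):
        Q=R.from_rotvec([0,p[1],p[0]]).apply(T-[.054,0,0])+[.054,0,0]   # about tool z (roll), tool y (pitch)
        return (wproj(s8,Q@M8.as_matrix().T+s8['position'])-B).ravel()
    r=least_squares(res,[0,0]);print(z,'rigid resid',res([0,0]),'roll,pitch deg',np.degrees(r.x),'resid',r.fun)
E
```

```text
0.025 rigid resid [-24.14   0.01 -21.41   5.08 -19.73   8.17] roll,pitch deg [ 6.3  -0.29] resid [ 0.22  0.    0.1   0.06 -0.5  -0.32]
0.03 rigid resid [-26.8   -0.8  -23.69   5.37 -21.71   9.27] roll,pitch deg [ 7.11 -0.57] resid [ 0.42 -0.36  0.09 -0.05 -0.67 -0.06]
0.035 rigid resid [-29.63  -1.65 -26.11   5.69 -23.81  10.43] roll,pitch deg [ 7.99 -0.91] resid [ 0.69 -0.73  0.07 -0.21 -0.92  0.14]
```

```bash
python3 - <<'E'
from h import *
np.set_printoptions(precision=4,suppress=True)
h=np.radians(148.2);M=np.array([[0,np.cos(h),np.sin(h)],[0,np.sin(h),-np.cos(h)],[-1,0,0]])
s={'position':[.5726,.2842,.2425],'ee_rot':R.from_matrix(M).as_quat()}
P=wz(s,[[136,43.5],[421,44]],.08);e=P[0]-P[1];u=np.array([-e[1],e[0]])/np.linalg.norm(e);u=u if u@[-.53,-.85]>0 else -u
print(P,P.mean(0)-.114*u,np.degrees(np.arctan2(u[1],u[0])),np.linalg.norm(e))
plan(.5254,.3355,.265,148.2,15)
E
```

```text
[[0.5881 0.1536]
 [0.4504 0.2395]] [0.5796 0.2933] -121.93963023802866 0.16235550821481526
-0 19 10 -3.4
-0 18 11 -3.4
-0 18 12 -3.4
-0 17 13 -3.4
-0 16 14 -3.4
-0 15 15 -3.4
-0 14 16 -3.4
-0 13 17 -3.4
-0 12 18 -3.4
-0 11 19 -3.4
-0 10 19 -3.4
-0 9 20 -3.4
-0 8 20 -3.4
-0 7 21 -3.4
-0 5 21 -3.4
```

Consistent with the earlier tote pose. Carry it over.

Emit:
play_rows:
  motion: "0 10 5 -2 0; 0 19 10 -3.4 0; 0 18 11 -3.4 0; 0 18 12 -3.4 0; 0 17 13 -3.4 0"

```text
clock: 19.6
position: [0.4407, 0.1247, 0.2626]
ee_rot: [-0.145, 0.693, 0.145, 0.691]
force: [-0.5, -0.4, -2.8]
width: 0.0096
```

Emit:
play_rows:
  motion: "0 16 14 -3.4 0; 0 15 15 -3.4 0; 0 14 16 -3.4 0; 0 13 17 -3.4 0; 0 12 18 -3.4 0"

```text
clock: 20.02
position: [0.4746, 0.226, 0.2624]
ee_rot: [-0.246, 0.664, 0.246, 0.662]
force: [0.5, 0.0, -2.3]
width: 0.0094
```

Emit:
play_rows:
  motion: "0 11 19 -3.4 0; 0 10 19 -3.4 0; 0 8 18 -3.4 0; 0 4 12 -3.4 0; 0 0 0 0 0"

```text
clock: 20.43
position: [0.4999, 0.2984, 0.2618]
ee_rot: [-0.323, 0.63, 0.323, 0.628]
force: [-0.4, 0.5, -2.7]
width: 0.0094
```

```bash
python3 - <<'E'
from h import *
go(.5254,.3355,.265,148.2)
E
```

```text
shift mm [-3.3  0.9 45. ] turn -3.8 h0 144.4 pos [0.4999 0.2984 0.2618] q [ 0.54  0.4   0.11  1.29  0.   -0.41] F [-0.4  0.5 -2.7] w 0.0094 t 20.4333
```

Emit:
play_rows:
  motion: "0 0 15 0 0; 0 0.5 18 0 0; 0 0.5 12 0 0; 0 0 0 -3.8 0; 0 0 0 0 0"

```text
clock: 20.85
position: [0.5253, 0.3333, 0.2623]
ee_rot: [-0.343, 0.619, 0.343, 0.618]
force: [0.3, 0.0, -2.8]
width: 0.0097
```

```bash
python3 - <<'E'
from h import *
import json
go(.5254,.3355,.265,148.2)
st=bot.state();im=bot.grab_frame('wrist');cv2.imwrite('pics/w9.png',im[:,:,::-1])
json.dump({k:np.array(v).tolist() for k,v in st.items()},open('s9.json','w'))
def cen(im,lo,hi):
    h=cv2.cvtColor(im[:,:,::-1].copy(),cv2.COLOR_BGR2HSV);m=cv2.inRange(h,(lo,140,90),(hi,255,255));m[:,:40]=0;m[:,150:]=0;m[290:]=0
    n,l,s,c=cv2.connectedComponentsWithStats(m);i=1+np.argmax(s[1:,4]);return c[i].round(1)
print([cen(im,*x) for x in((0,6),(108,122),(22,32))])
t=bot.grab_frame('top')[:,:,::-1];s=bot.grab_frame('scene')[:,:,::-1]
cv2.imwrite('pics/c9.png',np.hstack([cv2.resize(t[150:330,60:250],(400,380)),cv2.resize(s[150:330,290:480],(400,380))]))
E
```

```text
shift mm [-2.7  1.1  1.9] turn -0.2 h0 148.0 pos [0.5253 0.3333 0.2623] q [ 0.57  0.48  0.24  1.33  0.   -0.45] F [ 0.3  0.  -2.8] w 0.0097 t 20.85
[array([97. , 99.2]), array([104.9, 189.8]), array([116.8, 268.9])]
```

Emit:
play_rows:
  motion: "10 1 2 -0.2 0; 15 0 0 0 0; 12 0 0 0 0; 6 0 0 0 0; 0 0 0 0 0"

```text
clock: 21.42
position: [0.5252, 0.3347, 0.2191]
ee_rot: [-0.343, 0.62, 0.342, 0.618]
force: [-0.4, -0.5, -2.8]
width: 0.0092
```

Emit:
play_rows:
  motion: "0 0 0 0 0; 0 0 0 0 0"

```text
clock: 21.58
position: [0.5262, 0.3353, 0.2216]
ee_rot: [-0.343, 0.618, 0.343, 0.619]
force: [0.0, 0.5, -2.7]
width: 0.0098
```

Emit:
play_rows:
  motion: "2 0 0 0 0; 2 0 0 0 0; 2 0 0 0 0; 0 0 0 0 0; 0 0 0 0 0"

```text
clock: 22.0
position: [0.5259, 0.3352, 0.2148]
ee_rot: [-0.343, 0.619, 0.343, 0.618]
force: [-0.1, -0.7, -2.3]
width: 0.0092
```

Emit:
play_rows:
  motion: "1 0 0 0 0; 1 0 0 0 0; 1 0 0 0 0; 0 0 0 0 0; 0 0 0 0 0"

```text
clock: 22.42
position: [0.526, 0.3351, 0.2118]
ee_rot: [-0.343, 0.619, 0.343, 0.618]
force: [0.1, -0.1, -1.8]
width: 0.0097
```

Emit:
play_rows:
  motion: "1 0 0 0 0; 0 0 0 0 0; 1 0 0 0 0; 0 0 0 0 0; 0 0 0 0 0"

```text
clock: 22.83
position: [0.5259, 0.3352, 0.2098]
ee_rot: [-0.343, 0.619, 0.343, 0.618]
force: [-0.3, -0.3, -2.3]
width: 0.0092
```

Emit:
play_rows:
  motion: "1 0 0 0 0; 0 0 0 0 0; 1 0 0 0 0; 0 0 0 0 0; 0 0 0 0 0"

```text
clock: 23.25
position: [0.526, 0.3352, 0.208]
ee_rot: [-0.343, 0.618, 0.343, 0.619]
force: [-1.3, 0.7, -1.0]
width: 0.0095
```

```bash
python3 - <<'E'
from h import *
t=bot.grab_frame('top')[:,:,::-1];s=bot.grab_frame('scene')[:,:,::-1];print(bot.state()['force'],bot.state()['wrist_torque'])
cv2.imwrite('pics/c10.png',np.hstack([cv2.resize(t[150:330,60:250],(400,380),interpolation=cv2.INTER_CUBIC),cv2.resize(s[150:330,290:480],(400,380),interpolation=cv2.INTER_CUBIC)]))
E
```

```text
[ 0.26539732 -0.20317135 -0.15624028] [ 0.04595106  0.08343497 -0.04031392]
```

Emit:
play_rows:
  motion: "1.5 1.2 0 0 0; 1.5 1.2 0 0 0; 0 0 0 0 0; 0 0 0 0 0"

```text
clock: 23.68
position: [0.5242, 0.3364, 0.2051]
ee_rot: [-0.343, 0.618, 0.343, 0.619]
force: [2.3, -1.1, 1.7]
width: 0.0097
```

Emit:
play_rows:
  motion: "1.5 1.2 0 0 0; 1.5 1.2 0 0 0; 0 0 0 0 0; 0 0 0 0 0"

```text
clock: 24.02
position: [0.5222, 0.3377, 0.2022]
ee_rot: [-0.343, 0.618, 0.342, 0.619]
force: [3.8, -2.6, 4.1]
width: 0.0093
```

Emit:
play_rows:
  motion: "1.5 1 0 0 0; 1.5 0.8 0 0 0; 0 0 0 0 0; 0 0 0 0 0"

```text
clock: 24.35
position: [0.521, 0.3386, 0.1996]
ee_rot: [-0.343, 0.618, 0.342, 0.619]
force: [3.8, -4.3, 10.1]
width: 0.0094
```

Emit:
play_rows:
  motion: "1.5 0.6 0 0 0; 1 0.4 0 0 0; 0 0 0 0 0; 0 0 0 0 0"

```text
clock: 24.68
position: [0.5201, 0.3392, 0.1975]
ee_rot: [-0.343, 0.618, 0.342, 0.619]
force: [1.8, -4.0, 13.6]
width: 0.0099
```

```bash
cat > roll.py <<'E'
from h import *
import json
def roll():
    s7=json.load(open('s7.json'));st=bot.state();im=bot.grab_frame('wrist')
    def cen(lo,hi):
        h=cv2.cvtColor(im[:,:,::-1].copy(),cv2.COLOR_BGR2HSV);m=cv2.inRange(h,(lo,140,70),(hi,255,255));m[:,:40]=0;m[:,160:]=0;m[290:]=0
        n,l,s,c=cv2.connectedComponentsWithStats(m);i=1+np.argmax(s[1:,4]);return c[i]
    A=np.array([[152.9,121.7],[159.3,182.9],[164.9,237.8]]);B=np.array([cen(0,6),cen(108,122),cen(22,32)]);print(B.round(1).tolist())
    h=np.radians(97.8);G=np.array([[0,np.cos(h),np.sin(h)],[0,np.sin(h),-np.cos(h)],[-1,0,0]])
    M=R.from_quat(st['ee_rot']).as_matrix()
    P=np.c_[wz(s7,A,.028),[.028]*3];T=(P-[.412,.0312,.125])@G
    def res(p):
        Q=R.from_rotvec([0,p[1],p[0]]).apply(T-[.054,0,0])+[.054,0,0]
        return (wproj(st,Q@M.T+st['position'])-B).ravel()
    r=least_squares(res,[0,0]);print('roll pitch',np.degrees(r.x).round(2),r.fun.round(1))
E
python3 -c "
from roll import *
roll()"
```

```text
[[81.6, 96.9], [89.9, 193.3], [103.5, 274.2]]
roll pitch [ 3.01 -0.73] [-3.4  1.6  2.8  0.   1.5  0.7]
```

Emit:
play_rows:
  motion: "1 0.5 0 0 0; 1 0.5 0 0 0; 0 0 0 0 0; 0 0 0 0 0"

```text
clock: 25.07
position: [0.5194, 0.3398, 0.1958]
ee_rot: [-0.343, 0.618, 0.342, 0.619]
force: [-0.2, -4.8, 15.9]
width: 0.0098
```

```bash
python3 -c "
from roll import *
roll();go(.518,.3401,.195,148.2)"
```

```text
[[79.3, 97.8], [87.8, 193.6], [101.5, 274.6]]
roll pitch [ 2.4  -0.76] [-3.3  0.8  2.9  0.3  1.6  1.2]
shift mm [ 0.8  1.4 -0.4] turn -0.2 h0 148.0 pos [0.5194 0.3397 0.1958] q [ 0.58  0.5   0.1   1.17 -0.   -0.43] F [ 0.3 -4.1 16. ] w 0.0094 t 25.1167
```

Emit:
play_rows:
  motion: "1 0.5 0 0 0; 0.5 0.5 0 0 0; 0 0 0 0 0; 0 0 0 0 0"

```text
clock: 25.45
position: [0.5191, 0.34, 0.1953]
ee_rot: [-0.343, 0.617, 0.342, 0.62]
force: [-0.5, -9.0, 26.9]
width: 0.0096
```

```bash
python3 - <<'E'
from roll import *
roll();s=bot.state();print(s['position'],s['force'])
t=bot.grab_frame('top')[:,:,::-1];s=bot.grab_frame('scene')[:,:,::-1]
cv2.imwrite('pics/c11.png',np.hstack([cv2.resize(t[150:330,60:250],(400,380),interpolation=cv2.INTER_CUBIC),cv2.resize(s[150:330,290:480],(400,380),interpolation=cv2.INTER_CUBIC)]))
E
```

```text
[[78.5, 97.4], [87.3, 193.8], [100.9, 274.7]]
roll pitch [ 2.24 -0.66] [-3.3  1.   2.7  0.1  1.7  1.2]
[0.51912489 0.34003298 0.1952572 ] [-0.65594956 -9.49428605 27.41140715]
```

Emit:
play_rows:
  motion: "-1 -0.5 0 0 0; 0 0 0 0 0; 0 0 0 0 0.2; 0 0 0 0 0.35; 0 0 0 0 0.35"

```text
clock: 26.02
position: [0.5177, 0.3401, 0.1934]
ee_rot: [-0.343, 0.619, 0.343, 0.618]
force: [-0.3, -0.3, 0.5]
width: 0.0298
```

Emit:
play_rows:
  motion: "0 0 0 0 0.45; -10 0 0 0 0.45; -20 0 0 0 0.45; -35 0 0 0 0.45; -40 0 0 0 0.45"

```text
clock: 26.43
position: [0.5173, 0.3395, 0.2993]
ee_rot: [-0.343, 0.62, 0.343, 0.617]
force: [0.2, -0.1, 0.6]
width: 0.0384
```

Emit:
play_rows:
  motion: "-15 -10 0 0 0.45; 0 -25 0 0 0.45; 0 0 0 0 0.45; 0 0 0 0 0.45"

```text
clock: 26.77
position: [0.5485, 0.321, 0.3142]
ee_rot: [-0.342, 0.619, 0.342, 0.619]
force: [-0.5, 1.3, -0.7]
width: 0.0385
```

```bash
python3 - <<'E'
from h import *
import json
st=bot.state();w=bot.grab_frame('wrist')[:,:,::-1];t=bot.grab_frame('top')[:,:,::-1];s=bot.grab_frame('scene')[:,:,::-1]
json.dump({k:np.array(v).tolist() for k,v in st.items()},open('s12.json','w'));cv2.imwrite('pics/w12.png',w);cv2.imwrite('pics/s12.png',s);cv2.imwrite('pics/t12.png',t)
c=cv2.INTER_CUBIC
out=np.hstack([cv2.resize(w,(440,330),interpolation=c),cv2.resize(s[140:340,270:488],(360,330),interpolation=c)])
out2=np.hstack([cv2.resize(s[40:355,40:460],(360,270)),cv2.resize(t[95:410,60:550],(440,270),interpolation=c)])
cv2.imwrite('pics/c12.png',np.vstack([out,out2]));print(st['position'],st['force'],st['clock'])
E=R.from_euler('Z',np.radians(58.2))
P=E.apply(RIM)+[.5776,.2933,.11];print('pred stacked: wrist',(wproj(st,P)*440/560).round(0).tolist(),'scene crop',((proj('scene',P)-[270,140])*1.65).round(0).tolist())
E
```

```text
[0.54846387 0.32098708 0.31424034] [-0.48787977  1.25062155 -0.74032833] 26.7667
pred stacked: wrist [[264.0, 273.0], [95.0, 274.0], [51.0, 6.0], [276.0, 4.0]] scene crop [[298.0, 210.0], [206.0, 258.0], [121.0, 135.0], [207.0, 94.0]]
```

View pics/c12.png

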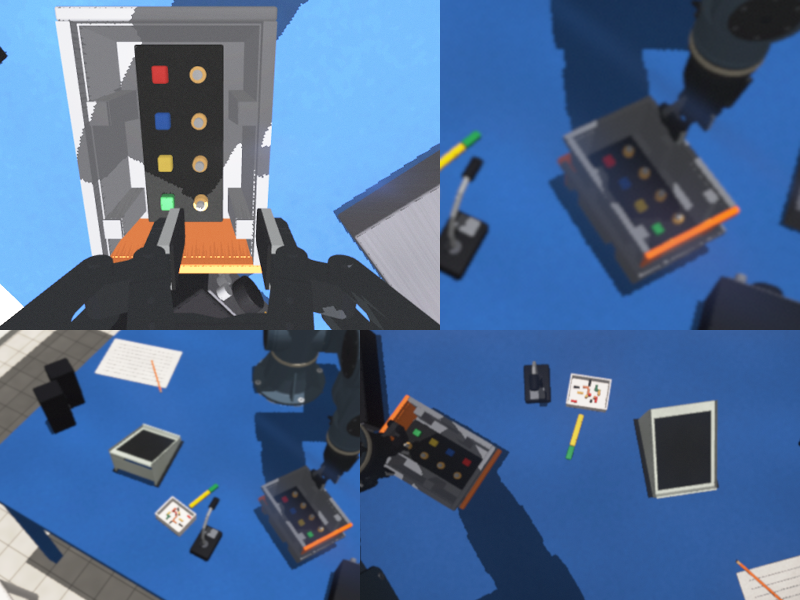

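```bash
python3 - <<'E'
from h import *
import json
np.set_printoptions(precision=2,suppress=True)
st=json.load(open('s12.json'));w=cv2.imread('pics/w12.png')
m=cv2.cvtColor(w,cv2.COLOR_BGR2HSV)[:,:,1]<70
L,Rr,T=[],[],[]
for r in range(30,200,10):
    c=np.where(m[r,40:400])[0]+40;L.append((c.min(),r))
    row=m[r,200:400];c=np.where(row)[0]+200;Rr.append((c.max()+1,r))
for c in range(90,345,15):
    T.append((c,np.where(m[:60,c])[0].min()))
def lf(P,vert):
    P=np.array(P,float);a,b=(P[:,1],P[:,0]) if vert else (P[:,0],P[:,1])
    k=np.polyfit(a,b,1)
    for _ in range(3):
        e=abs(np.polyval(k,a)-b);g=e<max(1.0,np.median(e)*2);k=np.polyfit(a[g],b[g],1)
    return k,g.sum()
kL,kR,kT=lf(L,1),lf(Rr,1),lf(T,0);print(kL,kR,kT)
rs=np.array([30,190.]);cs=np.array([100,330.])
def res(p,x0=None):
    z,roll,pit=p[3:6]
    P=R.from_euler('ZYX',[p[2],pit,roll]).apply(RIM)+[p[0],p[1],z]
    q=wproj(st,P) # 0:+y orange,1:-y orange,2:-y grey,3:+y grey
    ln=lambda a,b,r:a[0]+(b[0]-a[0])*(r-a[1])/(b[1]-a[1])
    top=q[2][1]+(q[3][1]-q[2][1])*(cs-q[2][0])/(q[3][0]-q[2][0])
    return np.r_[ln(q[2],q[1],rs)-np.polyval(kL[0],rs),ln(q[3],q[0],rs)-np.polyval(kR[0],rs),top-np.polyval(kT[0],cs)]
p0=[.5776,.2933,np.radians(58.2),.11,0,0]
print('nominal',res(p0))
for f in([0,1,2],[0,1,2,3],[0,1,2,3,4],[0,1,2,3,4,5]):
    def rr(v):
        p=np.array(p0);p[f]=v;return res(p)
    s=least_squares(rr,np.array(p0)[f],x_scale=.01);print(f,s.x[:2].round(4),np.degrees(s.x[2]),(s.x[3:4]*1000),np.degrees(s.x[4:]),'resid',s.fun)
print(w[200:260:20,320].tolist())
E
```

```text
(array([ 0.16, 65.99]), np.int64(17)) (array([ -0.06, 354.29]), np.int64(17)) (array([-0.  ,  8.28]), np.int64(17))
nominal [-1.89 -0.93 -1.98 -0.59 -1.21 -2.55]
[0, 1, 2] [0.58 0.29] 57.871387126688184 [] [] resid [-0.   -0.11 -0.1   0.23 -0.07  0.07]
[0, 1, 2, 3] [0.58 0.29] 57.871390305248035 [109.91] [] resid [ 0.05 -0.06 -0.16  0.18 -0.07  0.07]
[0, 1, 2, 3, 4] [0.58 0.29] 57.82906497397437 [110.19] [0.41] resid [ 0.1  -0.12 -0.1   0.12  0.   -0.  ]
[0, 1, 2, 3, 4, 5] [0.58 0.29] 57.7892419813442 [110.1] [0.65 0.24] resid [-0. -0.  0.  0.  0.  0.]
[[120, 110, 110], [122, 113, 113], [115, 107, 107]]
```

```bash
python3 -c "
from h import *
print(bot.state()['clock']);print(bot.job_done())"
```

```text
26.9167
the job is handed in; nothing more can be done
None
```

The job is handed in at 26.9 s: the Morse key is in the lower tote, and the adapter tote is stacked on top with its orange end over the grey end.

**What I did**
- I set the key down flat in the grey tote, long side along the tote and between the columns.
- I lifted the upper tote square off the stand and set it level on the bare table. There I regripped it at the long-wall rim, turned it and lowered it gently onto the ledges.

**Last checks**
- **Height and level:** a fit to the rim edges in the wrist picture puts the upper tote's centre at 110 mm, which is the stacked height. Tilt came out under 0.7 degrees.
- **Position:** the fit also puts the upper tote over the lower one within a few millimetres, with the yaw off by about 0.4 degrees.
- **Bystanders:** the microphone, parts box and highlighter look unmoved in the scene and top views. I did not re-measure them.
- **Forces:** the highest tool force I read was about 28 N, while pressing the upper tote into place. The gripper ended clear of everything.

**What disagreed:** just before release, a rough roll estimate from the adapter colours still read about 2 degrees. I put this down to bias in that method, because the height, the contact force and the rim fit after release all showed the tote seated level. My hand-picked rim corners in the last scene picture were a few pixels off the prediction. I put that down to picking error.

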